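Sweep the walnut shells into the prep board's scrap tray and push the tray home

TASK

With closed fingers, sweep the four walnut half-shells along the prep board and off its open edge into the scrap tray that is pulled out below it, then push the tray fully home under the board with the shells in it. Only push: do not pinch or lift anything, and leave the cup and the garlic on the board and everything else round it where they stand.

Things in the scene. Friction and masses are not known exactly. Their poses are not given: they have to be found in the camera images.
- board: wooden prep board, 260 (its x) by 300 mm (its y), fixed; top 76 mm above the worktop, underside 56 mm. Origin under its middle at worktop height, z up. Rims 10 mm high stand along both long sides (x = +-110 to +-130 mm) and across the +y end (y = 134 to 150); the -y end (y = -150) is the open edge, without rim, looking roughly to the robot's right; turned up to 0.2 rad
- board_edge (a point): middle of the board's open edge, on its top surface (76 mm high)
- tray (a joint): how far the scrap tray is pulled out, in m: 0 = fully home, 0.11 = as far as it comes; starts about 0.1 out. It slides straight along the board's y axis (out towards -y), takes about 1.5 N to move and stays where it is left
- tray_in (a point): middle of the tray's inner floor (14 mm above the worktop), moves with the tray, axes as the board's. White open tray, inside 220 (x) by 196 mm (y), 38 mm deep, walls 5 mm with tops at 52 mm, below the board's plate. Pulled out 0.1 m, the first 98 mm beyond the open edge lie open from above, the rest is under the board
- tray_front (a point): middle of the outer face of the tray's wooden front, 30 mm above the worktop. The front is 230 mm long, 12 mm thick, 9 to 52 mm high, faces the board's -y, and when fully home still stands 10 mm proud of the open edge. A slim steel pull bead, 70 mm long, stands 4 mm off the middle of its upper part
- shell_1: half a walnut shell, brown, wrinkled, an oval dome 34 x 31 mm and 16.5 mm high, 12 g, lying hollow side down on the board at the start; origin in the middle of its open flat side (height 76 mm at the start), z up through the dome; slides, and may turn over as it drops into the tray
- shell_2: half a walnut shell, brown, wrinkled, an oval dome 34 x 31 mm and 16.5 mm high, 12 g, lying hollow side down on the board at the start; origin in the middle of its open flat side (height 76 mm at the start), z up through the dome; slides, and may turn over as it drops into the tray
- shell_3: half a walnut shell, brown, wrinkled, an oval dome 34 x 31 mm and 16.5 mm high, 12 g, lying hollow side down on the board at the start; origin in the middle of its open flat side (height 76 mm at the start), z up through the dome; slides, and may turn over as it drops into the tray
- shell_4: half a walnut shell, brown, wrinkled, an oval dome 34 x 31 mm and 16.5 mm high, 12 g, lying hollow side down on the board at the start; origin in the middle of its open flat side (height 76 mm at the start), z up through the dome; slides, and may turn over as it drops into the tray
- cup: small striped porcelain cup, 65 mm across, 50 mm high, handle to one side reaching 44 mm from the origin (the handle lies at its own -y, the bowl's middle 11 mm to its own +y); loose, on the board; origin under its middle, handle included. Cup and garlic stand one in the far corner by the end rim, one by the near rim, either way round
- garlic: bulb of garlic, 56 mm across and 56 mm high, on the board, loose; origin under its middle
- nutcracker: steel nutcracker, two handles about 160 mm long, lying on the worktop left of the board; origin near its hinge end, on the worktop, handles along its x
- bowl: white bowl 150 mm across and 67 mm high, with whole walnuts in it, on the worktop behind the board; origin under its middle
- salt: round wooden salt cellar, 70 mm across, 68 mm high, on the worktop at the far left; origin under its middle
- oil: small corked oil bottle, 62 mm across, 149 mm high, behind the board, to the right of the bowl; origin under its middle

How it is judged:
By the outcome, as a careful person would: the job done as asked, in the order asked, and still so for the second after the job is handed in, with the robot touching nothing.
It also fails if it takes over 67 s, if anything falls off the work surface, if the arm or the gripper's body presses on something with over 40 N, if the wrist force passes 120 N, or if a joint passes its speed limit or range.

ROBOT

A 6-joint arm with a two-finger parallel gripper is mounted at the origin on a cart in front of the work surface, level with it; the furniture and walls round the work are solid. World frame = base frame: x ahead of the robot, y to its left, z up, the work surface at z = 0. Lengths are in m, angles in degrees, forces in N, time in s.
With the tool pointing down it reaches from about 0.275 to 0.825 m from the base axis. Payload 5.2 kg.
Tool frame: the origin (TCP) lies between the finger pads; the fingertips stand 17 mm ahead of it and the grasp point (between the pads) lies 2 mm behind it; z points along the fingers, y is the line along which they close (so a half turn about z gives the same grasp; the last joint's range is limited). The gripper opens to 93 mm and grips with 3 to 60 N. Pads are 15 mm wide; open, the fingers measure 128 mm over their backs; the gripper's body (75 mm by 188 mm) begins 65 mm behind the grasp point.
Start: joints at [52.781, 14.817, 87.949, -0, 77.235, -11.62], TCP at [0.238, 0.496, 0.211] pointing down, gripper open.
Joint ranges: [-179.93, 179.93], [-52.35, 119.4], [10.71, 147.94], [-69.91, 249.91], [12.55, 155.21], [-178.61, 178.61]. Speed limits (degrees/s): [147.25, 147.25, 180, 180, 180, 180].

INTERFACE

Orientations are given as a 3x3 rotation matrix whose columns are the frame's x, y, z axes.
In Python, from cell import manip, optics, finder gives the robot as it stands.
- The arm moves only by the tool send_rows, never from a script. Its argument "targets" is a list of rows, each a list of 5 numbers: the shift along the tool's x, y, z normalised to -1 to 1, where 1 is 0.2 m, then the turn about the tool's z normalised to -1 to 1, where 1 is 90 degrees, then the closure, from -1 (fully open) to 1 (shut). In form: [[dx, dy, dz, roll, jaw], ...]. A call has 1 to 8 rows; each row is the pose to reach, as a shift and turn from the pose commanded when the call began, along the tool's axes at that moment; what a row does not reach only later rows make up. A row lasts 1/12 s, in which the tool goes at most 41.7 mm and 7.16 degrees, less where a joint would pass 70% of its speed; a pose out of reach is approached as far as the arm can. A call with a number of a shift or a turn outside -1 to 1 is refused whole. A call with a gripper value outside its range is refused whole. The fingers move at their own pace and stop on an object; "force" is the grip in N (left out, the last holds). Time passes only in rows, so rows that repeat a pose let the fingers close. It gives the time, the measured TCP pose, the force, the opening and the grip force at its end, in the units of the state.
- manip.get_obs(): the state, without advancing time (a new reading comes with each control period).
- optics.read_camera(name): name is "scene" or "side" or "wrist"; returns (picture, depth): 480x640x3 uint8, red, green, blue; 480x640 float32, m along the optical axis (not along the pixel's ray), 0 where there is no reading.
- optics.camera_model(name): a dict with "camera_matrix" (3x3 intrinsics, pixels), "world_from_camera" (4x4, takes a point from camera to world coordinates). Camera axes: x right, y up, looking along -z (the intrinsics and any distortion apply to the point x, -y, -z); pixel columns grow to the right and rows downward; lengths in m; the calibration is good to about 2 mm. The wrist camera is an equidistant fisheye: a pixel r from the principal point sees the ray r / f radians off the axis. A picture is of the moment at which its call begins: read the wrist's pose just before it. camera_model takes no time and is no camera call; for the wrist camera it gives the pose at the moment of the call.
- manip.sign_off(): hands the job in; it is judged then, once.
Trained networks look in the newest picture that a camera, given by its name, has taken for a name from the list of things; names that differ only in an ending like _2 or _b are one class to them, and where a whole thing is asked for, a point or a joint stands for the part that bears it (a point fixed in the world has none). Each returns a list of dicts, best first, with "p" (0 to 1); they miss things now and then, are a little off and sometimes report something else, mostly with a low value. They report only what shows in the picture. A call takes as long as a camera call.
- finder.boxes_of(camera, label): "xy" ([column, row] in pixels, amid what is visible of it).
The state is a dict: "clock": time; "q": joint angles; "joint_velocities": joint speeds; "joint_efforts": joint torques, N m; "eef_pos": TCP position; "eef_rot": TCP orientation; "ft_force": force on the tool from outside, world axes, zero at the start; "moment": the same for the moment, N m; "width": finger opening in m; "grip_force": force on a finger pad.
Only numpy, scipy, OpenCV 4.12 (cv2) and the standard library are available. Lean on these libraries where they do the work, as an engineer would, in place of code of your own. Each camera call takes 0.05 s, during which the arm holds its last target. There are 200 camera calls.

## Working session

There is one attempt and no reset: what is moved stays moved. The work goes in short steps, Python scripts to look and compute and a tool call to move; the robot and the scene stay as the last step left them, time stands still between calls to the robot, and variables do not carry over. Pictures are saved under pics/ and viewed, at most 10 in all, crops included, and the job is handed in when it is done.

Besides the shell and the picture viewer there is one more tool, called as a command line: name --pt "numbers of a row" for each row, then --argument value for the rest. send_rows: Moves the arm, as the interface text tells. Scaled input: -1 to 1 covers 0.2 m each way for a shift and 90 degrees each way for a turn. Its arguments: {"type":"object","properties":{"targets":{"type":"array","items":{"type":"array","items":{"type":"number"}}},"force":{"type":"number"}},"required":["targets"]}

```bash
mkdir -p pics; cat > h.py <<'E'
import numpy as np, cv2
from cell import manip, optics, finder
def shot(n,f=None):
    im,d=optics.read_camera(n)
    if f: cv2.imwrite('pics/'+f,im[:,:,::-1])
    return im,d
def world(n,uv,d,m=None):
    m=m or optics.camera_model(n);K=np.array(m['camera_matrix']);T=np.array(m['world_from_camera'])
    u,v=uv; x=(u-K[0,2])/K[0,0]*d; y=(v-K[1,2])/K[1,1]*d
    return T[:3,:3]@np.array([x,-y,-d])+T[:3,3]
def onz(n,uv,z):
    m=optics.camera_model(n);a=world(n,uv,1.0,m);o=np.array(m['world_from_camera'])[:3,3]
    return o+(a-o)*(z-o[2])/(a[2]-o[2])
E
python3 - <<'E'
from h import *
im,d=shot('scene','s1.png')
for l in ['shell_1','cup','garlic','tray','nutcracker','bowl','salt','oil']:
    for b in finder.boxes_of('scene',l)[:6]:
        u,v=b['xy'];dd=d[int(v),int(u)]
        print(l,round(b['p'],2),np.round([u,v]),world('scene',(u,v),dd).round(3))
s=manip.get_obs();print(s['clock'],s['eef_pos'],s['eef_rot'],s['width'])
print(optics.camera_model('scene'))
E
```

```text
shell_1 0.8 [387. 326.] [0.478 0.022 0.093]
shell_1 0.6 [381. 260.] [0.601 0.116 0.09 ]
shell_1 0.59 [413. 287.] [0.586 0.029 0.091]
shell_1 0.45 [332. 268.] [0.521 0.182 0.092]
shell_1 0.19 [380. 311.] [0.505 0.054 0.077]
cup 0.94 [340. 227.] [0.617 0.234 0.096]
garlic 0.77 [328. 295.] [0.451 0.141 0.116]
tray 0.71 [380. 261.] [0.6   0.116 0.089]
tray 0.55 [440. 348.] [ 0.544 -0.072  0.015]
nutcracker 0.6 [207. 260.] [0.412 0.458 0.003]
bowl 0.95 [442. 229.] [0.783 0.063 0.062]
bowl 0.25 [212. 263.] [0.41  0.438 0.012]
salt 0.9 [167. 227.] [0.397 0.56  0.062]
oil 0.62 [167. 228.] [0.397 0.56  0.059]
oil 0.6 [492. 270.] [ 0.737 -0.075  0.074]
0.45 [0.23759452 0.49599352 0.21058306] [[-9.01849879e-01  4.32049518e-01 -9.25957870e-05]
 [ 4.32049527e-01  9.01849874e-01 -1.02704992e-04]
 [ 3.91338565e-05 -1.32630451e-04 -9.99999990e-01]] 0.09323327044840474
{'camera_matrix': array([[463.77366243,   0.        , 316.74242452],
       [  0.        , 463.77366243, 234.56825405],
       [  0.        ,   0.        ,   1.        ]]), 'world_from_camera': array([[ 0.61853573,  0.60141673, -0.50567922,  0.06267097],
       [-0.78573867,  0.47777266, -0.39287152, -0.13347529],
       [ 0.0053202 ,  0.64033679,  0.76807584,  0.86532027],
       [ 0.        ,  0.        ,  0.        ,  1.        ]])}
```

View pics/s1.png

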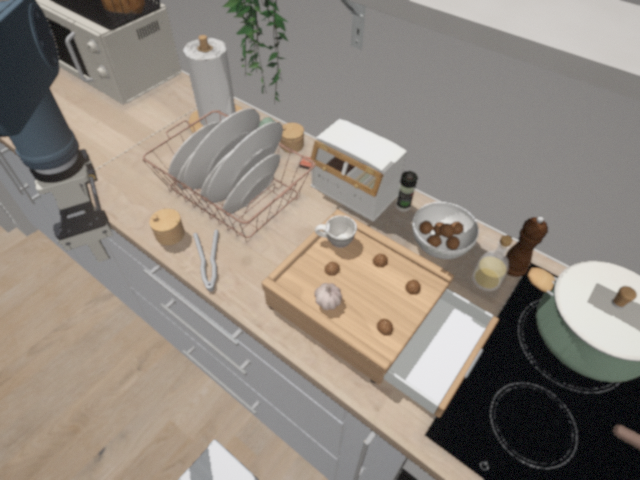

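The picture shows the shells at (387,326), (381,260), (413,287) and (332,268). The cup is at (340,230), the garlic at (328,296), and the tray is pulled out at (440,348). Next I'll fit the board's pose from depth.

```bash
cat > b.py <<'E'
from h import *
def cloud(n,d):
    m=optics.camera_model(n);K=np.array(m['camera_matrix']);T=np.array(m['world_from_camera'])
    v,u=np.mgrid[:480,:640];x=(u-K[0,2])/K[0,0]*d;y=(v-K[1,2])/K[1,1]*d
    return np.stack([x,-y,-d],-1)@T[:3,:3].T+T[:3,3]
E
python3 - <<'E'
from b import *
im,d=shot('scene');P=cloud('scene',d);z=P[...,2]
reg=(P[...,0]>.33)&(P[...,0]<.72)&(P[...,1]>-.1)&(P[...,1]<.34)
m=reg&(z>.068)&(z<.095)
p=P[m][:,:2];print(np.percentile(z[m],[5,50,95]))
# main component
lab=cv2.connectedComponents(m.astype(np.uint8))[1];k=np.argmax(np.bincount(lab[m]));p=P[lab==k][:,:2].astype(np.float32)
r=cv2.minAreaRect(p*1000);print(r)
best=[]
for a in np.radians(np.arange(-14,14.1,.5)):
    R=np.array([[np.cos(a),-np.sin(a)],[np.sin(a),np.cos(a)]]);q=p@R
    lo,hi=np.percentile(q,[.3],axis=0)[0],np.percentile(q,[99.7],axis=0)[0]
    best.append((np.prod(hi-lo),np.degrees(a),lo,hi))
b=min(best,key=lambda t:t[0]);print(b)
a=np.radians(b[1]);R=np.array([[np.cos(a),-np.sin(a)],[np.sin(a),np.cos(a)]])
# edge from tops; centre
c=(b[2]+b[3])/2
print('centre',R@c)
# tray floor extents
t=(z>.005)&(z<.06)&(P[...,0]>.4)&(P[...,0]<.75)&(P[...,1]<.05)&(P[...,1]>-.2)
q=P[t][:,:2]@R-c
for lo,hi in [(.01,.02),(.045,.056)]:
    zz=P[t][:,2];s=q[(zz>lo)&(zz<hi)];print(lo,np.percentile(s,[1,50,99],axis=0))
for n,w in dict(a=(.478,.022),b=(.601,.116),c=(.586,.029),d=(.521,.182),cup=(.617,.234),gar=(.451,.141),oil=(.737,-.075),bowl=(.783,.063),nut=(.412,.458)).items(): print(n,(np.array(w)@R-c).round(3))
# top view in board frame: 2px/mm
Q=P[...,:2]@R-c
img=np.zeros((480,400,3),np.uint8)
mm=(np.abs(Q[...,0])<.19)&(np.abs(Q[...,1])<.27)&(z<.2)
for (x,y),col in zip(Q[mm],im[mm]):
    img_y=int((.2-y)*1000);img_x=int((x+.2)*1000)
    if 0<=img_y<480 and 0<=img_x<400: cv2.circle(img,(img_x,img_y),1,col[::-1].tolist(),-1)
cv2.imwrite('pics/top.png',img)
E
```

```text
[0.07375712 0.07684011 0.08780097]
((536.6334838867188, 128.90806579589844), (261.6844482421875, 300.5306396484375), 0.34411463141441345)
(np.float64(0.07685206008330538), np.float64(0.5), array([ 0.40771673, -0.0251757 ]), array([0.66616489, 0.27218397]))
centre [0.5358426  0.12818507]
0.01 [[-0.12723635 -0.25012761]
 [-0.00042789 -0.1981524 ]
 [ 0.19705961 -0.13261133]]
0.045 [[-0.12814973 -0.32357653]
 [-0.00440421 -0.25289724]
 [ 0.2071769  -0.08502489]]
a [-0.059 -0.106]
b [ 0.065 -0.013]
c [ 0.049 -0.1  ]
d [-0.014  0.054]
cup [0.082 0.105]
gar [-0.085  0.014]
oil [ 0.199 -0.205]
bowl [ 0.247 -0.067]
nut [-0.121  0.331]
```

View pics/top.png

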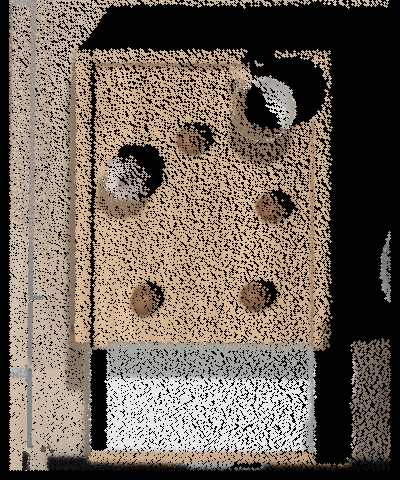

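send_rows --pt "-0.1 -0.03 0 0.09 1" --pt "-0.22 -0.06 0 0.18 1" --pt "-0.35 -0.1 0 0.27 1" --pt "-0.48 -0.14 0 0.36 1" --pt "-0.61 -0.19 0 0.45 1" --pt "-0.75 -0.23 0 0.54 1" --pt "-0.87 -0.27 0 0.63 1" --pt "-0.95 -0.295 0 0.7 1" --force 20

```text
clock: 1.17
eef_pos: [0.3851, 0.359, 0.2108]
eef_rot: [[-0.116, 0.993, 0.001], [0.993, 0.116, -0.0], [-0.0, 0.001, -1.0]]
ft_force: [0.6, 0.3, 0.4]
width: 0.0441
grip_force: 0.0
```

```bash
python3 -c "
from h import *
s=manip.get_obs();print(s['clock'],s['eef_pos'],s['eef_rot'],s['width'],s['q'],s['ft_force'])"
```

```text
1.1667 [0.38514795 0.35904064 0.21076168] [[-1.16226841e-01  9.93222436e-01  7.17084046e-04]
 [ 9.93222594e-01  1.16227124e-01 -3.66262082e-04]
 [-4.47124333e-04  6.69654592e-04 -9.99999676e-01]] 0.044149809792253525 [ 3.08717971e+01  1.23835716e+01  9.11288800e+01 -4.02110700e-02
  7.64630549e+01  2.42067994e+01] [0.55116769 0.32530799 0.44148371]
```

send_rows --pt "-0.12 0.1 0 0.04 1" --pt "-0.27 0.23 0 0.074 1" --pt "-0.42 0.36 0 0.074 1" --pt "-0.57 0.49 0 0.074 1" --pt "-0.68 0.58 0 0.074 1" --pt "-0.75 0.642 0 0.074 1" --pt "-0.75 0.642 0 0.074 1" --pt "-0.75 0.642 0 0.074 1"

```text
clock: 1.83
eef_pos: [0.5298, 0.227, 0.2103]
eef_rot: [[-0.005, 1.0, -0.001], [1.0, 0.005, 0.0], [0.0, -0.001, -1.0]]
ft_force: [-0.9, 0.8, -0.3]
width: 0.0005
grip_force: 0.0
```

```bash
python3 - <<'E'
from h import *
s=manip.get_obs();print(s['clock'],s['eef_pos'],s['eef_rot'].round(4),s['width'])
shot('wrist','w1.png');shot('side','side1.png')
im,d=shot('scene')
a=cv2.imread('pics/w1.png');b=cv2.imread('pics/side1.png')
cv2.imwrite('pics/both1.png',np.hstack([cv2.resize(a,(400,300)),cv2.resize(b,(400,300))]))
E
```

```text
1.8333 [0.52982246 0.22701877 0.21029011] [[-5.5e-03  1.0e+00 -9.0e-04]
 [ 1.0e+00  5.5e-03  2.0e-04]
 [ 2.0e-04 -9.0e-04 -1.0e+00]] 0.0005300942871761544
```

View pics/both1.png

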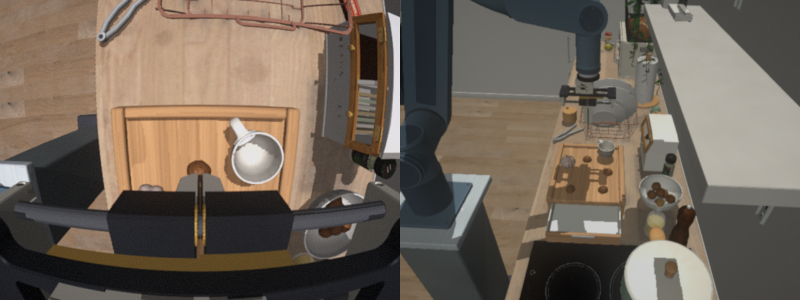

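The wrist view shows shell d at about (317,269) in full-size pixels, just past the fingertips, with the cup to its right. The side view shows the four shells on the board. I'll check the tool against both by projection.

```bash
python3 - <<'E'
from h import *
m=optics.camera_model('side');K=np.array(m['camera_matrix']);T=np.linalg.inv(m['world_from_camera'])
for p in [(.53,.227,.193),(.53,.227,.3),(.53,.188,.085),(.594,.032,.085),(.61,.123,.085),(.4835,.029,.085)]:
    c=T@np.array([*p,1]);print(p,(K[0,2]+K[0,0]*c[0]/-c[2]).round(),(K[1,2]+K[1,1]*-c[1]/-c[2]).round())
print(finder.boxes_of('side','shell_1') )
m=optics.camera_model('wrist');K=np.array(m['camera_matrix']);T=np.linalg.inv(m['world_from_camera'])
for p in [(.53,.188,.085),(.53,.227,.193)]:
    c=T@np.array([*p,1]);v=np.array([c[0],-c[1],-c[2]]);r=np.hypot(v[0],v[1]);th=np.arctan2(r,v[2])
    print(K[0,2]+K[0,0]*th*v[0]/r,K[1,2]+K[1,1]*th*v[1]/r)
E
```

```text
(0.53, 0.227, 0.193) 301.0 205.0
(0.53, 0.227, 0.3) 301.0 163.0
(0.53, 0.188, 0.085) 300.0 252.0
(0.594, 0.032, 0.085) 325.0 300.0
(0.61, 0.123, 0.085) 333.0 271.0
(0.4835, 0.029, 0.085) 273.0 299.0
[{'xy': [333.7, 274.0], 'p': 0.68}, {'xy': [269.9, 302.2], 'p': 0.67}, {'xy': [322.8, 305.1], 'p': 0.62}, {'xy': [299.2, 255.5], 'p': 0.52}]
321.6531820236122 276.0664577397276
323.25661003473124 278.481228340637
```

send_rows --pt "0 0 0.1 0.003 1" --pt "0 0 0.22 0.003 1" --pt "0 0 0.36 0.003 1" --pt "0 0 0.47 0.003 1" --pt "0 0 0.54 0.003 1" --pt "0 0 0.567 0.003 1" --pt "0 0 0.567 0.003 1" --pt "0 0 0.567 0.003 1"

```text
clock: 2.7
eef_pos: [0.5295, 0.2285, 0.098]
eef_rot: [[-0.004, 1.0, 0.001], [1.0, 0.004, 0.0], [0.0, 0.001, -1.0]]
ft_force: [1.0, -0.4, 0.4]
width: 0.0006
grip_force: 0.0
```

send_rows --pt "-0.03 0 0.005 0 1" --pt "-0.08 0 0.005 0 1" --pt "-0.14 0 0.005 0 1" --pt "-0.2 0 0.005 0 1" --pt "-0.26 0 0.005 0 1" --pt "-0.32 0 0.005 0 1" --pt "-0.38 0 0.005 0 1" --pt "-0.44 0 0.005 0 1"

```text
clock: 3.37
eef_pos: [0.5297, 0.1381, 0.0963]
eef_rot: [[-0.002, 1.0, 0.0], [1.0, 0.002, -0.0], [-0.0, 0.0, -1.0]]
ft_force: [0.0, -0.2, -0.4]
width: 0.0006
grip_force: 0.0
```

send_rows --pt "-0.06 0 0 0 1" --pt "-0.12 0 0 0 1" --pt "-0.18 0 0 0 1" --pt "-0.24 0 0 0 1" --pt "-0.3 0 0 0 1" --pt "-0.36 0 0 0 1" --pt "-0.42 0 0 0 1" --pt "-0.45 0 0 0 1"

```text
clock: 4.03
eef_pos: [0.5301, 0.048, 0.0962]
eef_rot: [[-0.002, 1.0, 0.0], [1.0, 0.002, -0.0], [-0.0, 0.0, -1.0]]
ft_force: [1.1, 0.4, 0.1]
width: 0.0006
grip_force: 0.0
```

```bash
python3 - <<'E'
from h import *
s=manip.get_obs();print(s['clock'],s['eef_pos'],s['ft_force'])
for c in ['scene','side']:
    im,d=shot(c,c+'2.png')
    for b in finder.boxes_of(c,'shell_1'): print(c,b,onz(c,b['xy'],.088).round(3))
E
```

```text
4.0333 [0.53008124 0.04803369 0.09624506] [1.1297937  0.35778614 0.14741222]
scene {'xy': [416.8, 286.0], 'p': 0.71} [0.594 0.025 0.088]
scene {'xy': [387.6, 325.2], 'p': 0.54} [0.483 0.023 0.088]
scene {'xy': [332.5, 266.6], 'p': 0.49} [0.527 0.185 0.088]
side {'xy': [325.7, 304.8], 'p': 0.73} [0.596 0.015 0.088]
side {'xy': [333.3, 272.0], 'p': 0.53} [0.61  0.118 0.088]
side {'xy': [270.7, 302.5], 'p': 0.49} [0.481 0.014 0.088]
```

```bash
python3 - <<'E'
import cv2,numpy as np
a=cv2.imread('pics/scene2.png')[190:400,240:520];b=cv2.imread('pics/side2.png')[200:410,200:480]
cv2.imwrite('pics/both2.png',np.hstack([cv2.resize(a,(400,300)),cv2.resize(b,(400,300))]))
E
```

```text
(no output)
```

View pics/both2.png

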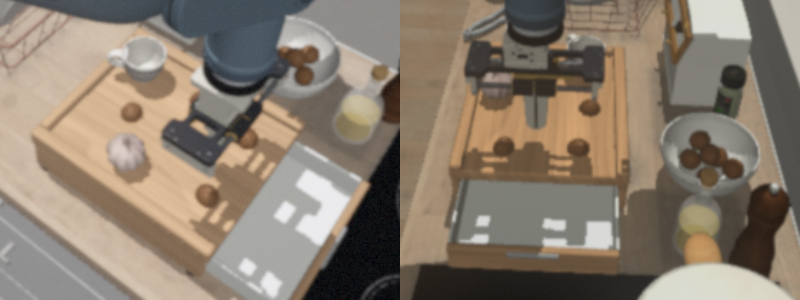

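The scene view shows shell d still at (332,267), so the finger missed it. The side view shows shells a, b and c in place too. Before going on I'll check the tool's height and position by projecting it into the images.

```bash
python3 - <<'E'
from b import *
for n in ['scene','side']:
    m=optics.camera_model(n);K=np.array(m['camera_matrix']);T=np.linalg.inv(m['world_from_camera'])
    for p in [(.53,.048,.079),(.53,.048,.16),(.53,.188,.085)]:
        c=T@np.array([*p,1]);print(n,p,(K[0,2]+K[0,0]*c[0]/-c[2]).round(),(K[1,2]-K[1,1]*c[1]/-c[2]).round())
im,d=shot('side');P=cloud('side',d)
for v in range(262,302,4): print(v,P[v,295].round(3),P[v,300].round(3),im[v,295])
im,d=shot('scene');P=cloud('scene',d)
m=(P[...,2]>.08)&(abs(P[...,0]-.53)<.04)&(abs(P[...,1]-.19)<.04)&(P[...,2]<.1)
print(m.sum(),P[m].min(0),P[m].max(0),P[m].mean(0))
shot('wrist','w3.png')
E
```

```text
scene (0.53, 0.048, 0.079) 389.0 304.0
scene (0.53, 0.048, 0.16) 395.0 280.0
scene (0.53, 0.188, 0.085) 332.0 266.0
side (0.53, 0.048, 0.079) 296.0 295.0
side (0.53, 0.048, 0.16) 295.0 267.0
side (0.53, 0.188, 0.085) 300.0 252.0
262 [0.533 0.014 0.204] [0.542 0.013 0.205] [55 48 40]
266 [0.533 0.014 0.193] [0.542 0.015 0.193] [64 58 50]
270 [0.53  0.043 0.157] [0.54 0.04 0.16] [83 78 69]
274 [0.53  0.041 0.147] [0.54  0.039 0.15 ] [77 71 62]
278 [0.529 0.047 0.13 ] [0.54  0.04  0.137] [76 70 62]
282 [0.529 0.044 0.122] [0.54  0.04  0.126] [78 72 63]
286 [0.529 0.044 0.111] [0.54  0.04  0.115] [79 73 65]
290 [0.527 0.066 0.076] [0.538 0.07  0.074] [150 121  90]
294 [0.528 0.055 0.075] [0.539 0.057 0.075] [180 140  99]
298 [0.529 0.046 0.073] [0.54  0.045 0.074] [163 127  90]
167 [0.50150152 0.16385307 0.08003601] [0.56989392 0.21680913 0.09968355] [0.52395695 0.18575983 0.08729951]
```

View pics/w3.png

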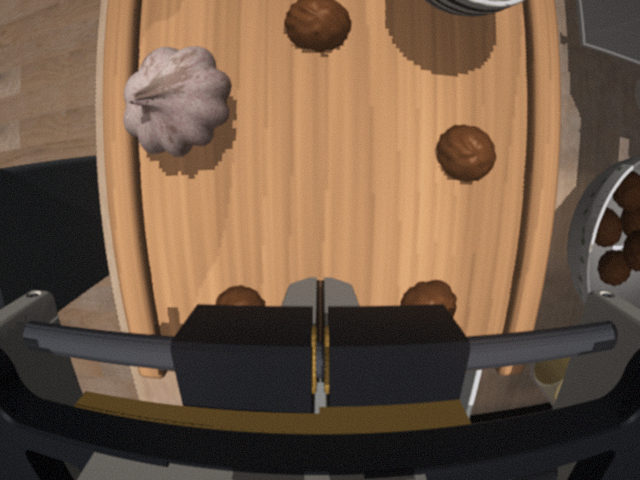

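The wrist view shows all four shells: d at (318,22), b at (466,152), a at (240,300) and c at (430,300). The garlic is at (178,100). The side depth puts the fingertips near z 0.105 rather than 0.079, so the sweep passed over d. I'll measure the tip and the gripper body's underside before going lower.

```bash
python3 - <<'E'
from b import *
im,d=shot('side');P=cloud('side',d)
m=(P[...,2]>.085)&(abs(P[...,0]-.53)<.11)&(abs(P[...,1]-.048)<.06)&(P[...,2]<.4)
for c in range(256,345,4):
    r=np.where(m[:,c])[0]
    if len(r): v=r.max();print(c,v,P[v-1,c].round(3),P[v,c].round(3),P[v+1,c].round(3))
s=manip.get_obs();print(s['eef_pos'],s['q'],s['width'])
E
```

```text
256 260 [0.456 0.02  0.202] [0.456 0.019 0.2  ] [0.428 0.16  0.074]
260 260 [0.464 0.02  0.202] [0.465 0.017 0.202] [0.444 0.126 0.104]
264 260 [0.472 0.019 0.203] [0.472 0.019 0.201] [0.453 0.125 0.105]
268 303 [0.475 0.017 0.086] [0.475 0.014 0.087] [0.475 0.015 0.082]
272 303 [0.483 0.018 0.086] [0.484 0.014 0.087] [0.483 0.014 0.085]
276 302 [0.491 0.018 0.089] [0.491 0.018 0.087] [0.491 0.017 0.084]
280 265 [0.503 0.015 0.195] [0.503 0.015 0.193] [0.486 0.146 0.074]
284 265 [0.512 0.012 0.199] [0.511 0.015 0.193] [0.495 0.147 0.073]
288 285 [0.515 0.038 0.121] [0.515 0.042 0.114] [0.511 0.078 0.076]
292 289 [0.523 0.039 0.109] [0.523 0.04  0.105] [0.521 0.067 0.076]
296 289 [0.532 0.041 0.107] [0.532 0.04  0.106] [0.529 0.069 0.074]
300 287 [0.54  0.041 0.114] [0.54  0.042 0.11 ] [0.537 0.076 0.074]
304 266 [0.55  0.014 0.197] [0.55  0.013 0.195] [0.542 0.142 0.077]
308 266 [0.558 0.016 0.196] [0.558 0.014 0.194] [0.551 0.146 0.074]
312 262 [0.565 0.017 0.205] [0.565 0.019 0.201] [0.559 0.16  0.075]
316 262 [0.573 0.021 0.202] [0.573 0.021 0.199] [0.569 0.165 0.071]
320 303 [0.583 0.024 0.086] [0.584 0.021 0.087] [0.584 0.023 0.082]
324 303 [0.592 0.026 0.085] [0.592 0.02  0.088] [0.592 0.021 0.084]
328 302 [0.6   0.027 0.088] [0.6   0.024 0.088] [0.6   0.024 0.085]
332 263 [0.604 0.02  0.203] [0.604 0.017 0.202] [0.606 0.162 0.073]
336 276 [0.616 0.11  0.086] [0.616 0.108 0.085] [0.616 0.107 0.083]
340 260 [0.619 0.015 0.215] [0.619 0.015 0.213] [0.625 0.173 0.074]
[0.52990443 0.05030943 0.09621884] [-6.59455653e+00  1.90872520e+01  9.93327143e+01  5.60546795e-03
  6.15881091e+01 -6.81862223e+00] 0.0009490573863124691
```

send_rows --pt "0.1 0 0 0 1" --pt "0.24 0 0 0 1" --pt "0.4 0 0 0 1" --pt "0.56 0 0 0 1" --pt "0.71 0 0 0 1" --pt "0.82 0 0 0 1" --pt "0.89 0 0 0 1" --pt "0.89 0 0 0 1"

```text
clock: 5.1
eef_pos: [0.529, 0.2307, 0.0962]
eef_rot: [[-0.007, 1.0, 0.0], [1.0, 0.007, 0.001], [0.001, 0.0, -1.0]]
ft_force: [0.2, 0.1, 0.0]
width: 0.0005
grip_force: 0.0
```

send_rows --pt "0 0 0.02 0 1" --pt "0 0 0.05 0 1" --pt "0 0 0.08 0 1" --pt "0 0 0.105 0 1" --pt "0 0 0.115 0 1" --pt "0 0 0.115 0 1" --pt "0 0 0.115 0 1"

```text
clock: 5.68
eef_pos: [0.5295, 0.2272, 0.073]
eef_rot: [[-0.002, 1.0, -0.0], [1.0, 0.002, -0.0], [-0.0, -0.0, -1.0]]
ft_force: [-0.8, -0.1, -0.2]
width: 0.0006
grip_force: 0.0
```

```bash
python3 - <<'E'
from b import *
im,d=shot('side');P=cloud('side',d);s=manip.get_obs();e=s['eef_pos'];print(e,s['ft_force'])
m=(P[...,2]>.078)&(abs(P[...,0]-.53)<.11)&(abs(P[...,1]-e[1])<.06)&(P[...,2]<.4)
for c in range(280,345,4):
    r=np.where(m[:,c])[0]
    if len(r): v=r.max();print(c,v,P[v-1,c].round(3),P[v,c].round(3),P[v+1,c].round(3))
E
```

```text
[0.52966365 0.22742721 0.07332009] [-0.03738989 -0.92331155  0.66184814]
280 233 [0.474 0.262 0.084] [0.474 0.26  0.083] [0.473 0.263 0.078]
284 235 [0.484 0.26  0.08 ] [0.484 0.258 0.078] [0.483 0.262 0.072]
288 234 [0.494 0.261 0.083] [0.494 0.262 0.079] [0.494 0.261 0.077]
292 245 [0.507 0.227 0.075] [0.507 0.22  0.078] [0.507 0.222 0.074]
296 258 [0.521 0.171 0.082] [0.521 0.17  0.08 ] [0.521 0.174 0.073]
300 258 [0.53  0.173 0.081] [0.53  0.171 0.079] [0.53  0.173 0.075]
304 257 [0.54  0.177 0.081] [0.54  0.172 0.082] [0.54  0.175 0.076]
308 235 [0.544 0.263 0.081] [0.544 0.261 0.08 ] [0.544 0.261 0.076]
312 235 [0.554 0.263 0.082] [0.554 0.261 0.08 ] [0.554 0.263 0.075]
316 235 [0.564 0.262 0.083] [0.564 0.259 0.082] [0.564 0.262 0.076]
320 260 [0.578 0.177 0.074] [0.578 0.169 0.078] [0.578 0.168 0.075]
324 250 [0.586 0.191 0.094] [0.586 0.2   0.084] [0.586 0.203 0.078]
328 252 [0.596 0.195 0.085] [0.596 0.195 0.082] [0.596 0.201 0.074]
332 252 [0.605 0.193 0.087] [0.605 0.198 0.08 ] [0.606 0.199 0.076]
336 250 [0.615 0.197 0.091] [0.615 0.202 0.084] [0.615 0.209 0.074]
340 246 [0.624 0.204 0.097] [0.624 0.208 0.091] [0.625 0.226 0.074]
344 258 [0.634 0.186 0.076] [0.634 0.18  0.078] [0.634 0.179 0.076]
```

send_rows --pt "-0.03 0 0 0 1" --pt "-0.08 0 0 0 1" --pt "-0.13 0 0 0 1" --pt "-0.18 0 0 0 1" --pt "-0.23 0 0 0 1" --pt "-0.28 0 0 0 1" --pt "-0.33 0 0 0 1" --pt "-0.38 0 0 0 1"

```text
clock: 6.4
eef_pos: [0.5297, 0.1505, 0.0733]
eef_rot: [[-0.003, 1.0, 0.0], [1.0, 0.003, -0.0], [-0.0, 0.0, -1.0]]
ft_force: [0.4, 0.5, 0.4]
width: 0.0002
grip_force: 0.1
```

```bash
python3 - <<'E'
from b import *
print(manip.get_obs()['eef_pos'])
for c in ['scene','side','wrist']:
    im,d=shot(c,c+'4.png')
    if c!='wrist':
        for b in finder.boxes_of(c,'shell_1'): print(c,b,onz(c,b['xy'],.085).round(3))
a=cv2.imread('pics/wrist4.png');b=cv2.imread('pics/side4.png')[200:410,200:480]
cv2.imwrite('pics/both4.png',np.hstack([cv2.resize(a,(400,300)),cv2.resize(b,(400,300))]))
E
```

```text
[0.52968499 0.15049434 0.07331286]
scene {'xy': [387.4, 325.7], 'p': 0.72} [0.484 0.023 0.085]
scene {'xy': [415.5, 287.8], 'p': 0.54} [0.59  0.025 0.085]
scene {'xy': [383.0, 259.7], 'p': 0.54} [0.609 0.114 0.085]
scene {'xy': [355.1, 282.0], 'p': 0.52} [0.527 0.128 0.085]
side {'xy': [325.6, 307.1], 'p': 0.68} [0.596 0.012 0.085]
side {'xy': [268.5, 302.0], 'p': 0.62} [0.476 0.019 0.085]
side {'xy': [332.9, 272.4], 'p': 0.41} [0.609 0.12  0.085]
```

View pics/both4.png

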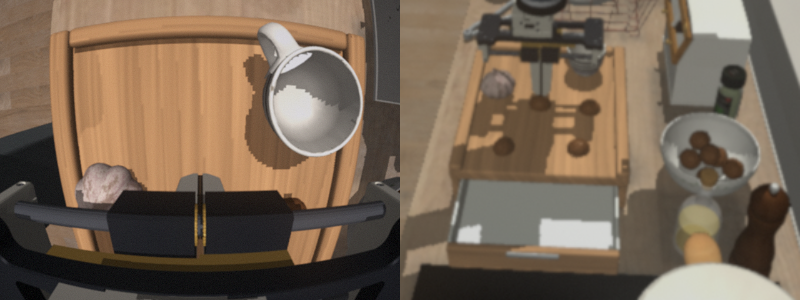

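The side view shows shell d at (540,103), directly ahead of the fingers, moving straight between cup and garlic. I'll keep sweeping.

send_rows --pt "-0.06 0 0 0 1" --pt "-0.12 0 0 0 1" --pt "-0.18 0 0 0 1" --pt "-0.24 0 0 0 1" --pt "-0.3 0 0 0 1" --pt "-0.36 0 0 0 1" --pt "-0.42 0 0 0 1" --pt "-0.48 0 0 0 1"

```text
clock: 7.32
eef_pos: [0.53, 0.0543, 0.0733]
eef_rot: [[-0.003, 1.0, 0.0], [1.0, 0.003, -0.0], [-0.0, 0.0, -1.0]]
ft_force: [1.2, -0.1, -0.6]
width: 0.0004
grip_force: 0.0
```

send_rows --pt "-0.06 0 0 0 1" --pt "-0.12 0 0 0 1" --pt "-0.18 0 0 0 1" --pt "-0.24 0 0 0 1" --pt "-0.3 0 0 0 1" --pt "-0.36 0 0 0 1" --pt "-0.42 0 0 0 1" --pt "-0.44 0 0 0 1"

```text
clock: 7.98
eef_pos: [0.5304, -0.0342, 0.0733]
eef_rot: [[-0.002, 1.0, 0.0], [1.0, 0.002, -0.001], [-0.001, 0.0, -1.0]]
ft_force: [-0.6, 0.5, 0.2]
width: 0.0005
grip_force: 0.0
```

```bash
python3 - <<'E'
from b import *
print(manip.get_obs()['eef_pos'])
for c in ['scene','side']:
    im,d=shot(c,c+'5.png')
    for b in finder.boxes_of(c,'shell_1'): print(c,b,onz(c,b['xy'],.085).round(3),onz(c,b['xy'],.02).round(3))
E
```

```text
[ 0.53041147 -0.0342305   0.07326918]
scene {'xy': [444.8, 351.7], 'p': 0.63} [ 0.504 -0.087  0.085] [ 0.54  -0.083  0.02 ]
scene {'xy': [380.5, 258.7], 'p': 0.52} [0.608 0.12  0.085] [0.653 0.141 0.02 ]
scene {'xy': [385.7, 327.2], 'p': 0.47} [0.479 0.024 0.085] [0.514 0.037 0.02 ]
scene {'xy': [412.4, 286.5], 'p': 0.44} [0.589 0.031 0.085] [0.633 0.045 0.02 ]
side {'xy': [265.4, 302.2], 'p': 0.62} [0.469 0.018 0.085] [0.458 0.08  0.02 ]
side {'xy': [323.3, 307.5], 'p': 0.6} [0.591 0.01  0.085] [0.591 0.072 0.02 ]
```

send_rows --pt "0 0 -0.08 0 1" --pt "0.04 0.02 -0.16 0 1" --pt "0.14 0.09 -0.18 0 1" --pt "0.26 0.16 -0.18 0 1" --pt "0.38 0.23 -0.18 0 1" --pt "0.47 0.29 -0.18 0 1" --pt "0.51 0.315 -0.18 0 1" --pt "0.51 0.315 -0.18 0 1"

```text
clock: 8.85
eef_pos: [0.5934, 0.0722, 0.109]
eef_rot: [[-0.006, 1.0, 0.0], [1.0, 0.006, 0.0], [0.0, 0.0, -1.0]]
ft_force: [0.4, -0.7, 0.0]
width: 0.0005
grip_force: 0.0
```

send_rows --pt "0 0 0.03 0 1" --pt "0 0 0.08 0 1" --pt "0 0 0.13 0 1" --pt "0 0 0.17 0 1" --pt "0 0 0.18 0 1" --pt "0 0 0.18 0 1" --pt "0 0 0.18 0 1"

```text
clock: 9.43
eef_pos: [0.5928, 0.0695, 0.073]
eef_rot: [[-0.002, 1.0, -0.0], [1.0, 0.002, -0.0], [-0.0, -0.0, -1.0]]
ft_force: [-0.1, -0.0, -0.7]
width: 0.0003
grip_force: 0.0
```

Sweep c over the edge, then lift and move behind b.

send_rows --pt "-0.03 0 0 0 1" --pt "-0.09 0 0 0 1" --pt "-0.15 0 0 0 1" --pt "-0.21 0 0 0 1" --pt "-0.27 0 0 0 1" --pt "-0.33 0 0 0 1" --pt "-0.39 0 0 0 1" --pt "-0.45 0 0 0 1"

```text
clock: 10.1
eef_pos: [0.5932, -0.0217, 0.0733]
eef_rot: [[-0.002, 1.0, 0.0], [1.0, 0.002, -0.0], [-0.0, 0.0, -1.0]]
ft_force: [-0.6, 0.1, 0.4]
width: 0.0005
grip_force: 0.0
```

send_rows --pt "-0.04 0 0 0 1" --pt "-0.08 0 0 0 1" --pt "-0.08 0 0 0 1"

```text
clock: 10.35
eef_pos: [0.5934, -0.0378, 0.0732]
eef_rot: [[-0.002, 1.0, 0.0], [1.0, 0.002, -0.0], [-0.0, 0.0, -1.0]]
ft_force: [0.8, -0.2, 0.0]
width: 0.0007
grip_force: 0.0
```

```bash
python3 - <<'E'
from b import *
print(manip.get_obs()['eef_pos'])
for c in ['scene','side']:
    im,d=shot(c,c+'6.png')
    for b in finder.boxes_of(c,'shell_1'): print(c,b,onz(c,b['xy'],.085).round(3),onz(c,b['xy'],.02).round(3))
E
```

```text
[ 0.59339156 -0.03782531  0.07324896]
scene {'xy': [386.2, 328.8], 'p': 0.78} [0.477 0.021 0.085] [0.511 0.034 0.02 ]
scene {'xy': [457.5, 325.1], 'p': 0.73} [ 0.567 -0.08   0.085] [ 0.609 -0.076  0.02 ]
scene {'xy': [449.9, 362.2], 'p': 0.48} [ 0.491 -0.104  0.085] [ 0.527 -0.101  0.02 ]
scene {'xy': [378.9, 257.8], 'p': 0.43} [0.608 0.124 0.085] [0.653 0.145 0.02 ]
side {'xy': [268.6, 302.9], 'p': 0.62} [0.476 0.016 0.085] [0.465 0.078 0.02 ]
side {'xy': [322.9, 352.7], 'p': 0.57} [ 0.594 -0.106  0.085] [ 0.594 -0.055  0.02 ]
side {'xy': [291.5, 370.9], 'p': 0.38} [ 0.539 -0.15   0.085] [ 0.534 -0.103  0.02 ]
```

send_rows --pt "0 0 -0.08 0 1" --pt "0.06 0.02 -0.16 0 1" --pt "0.2 0.04 -0.18 0 1" --pt "0.38 0.08 -0.18 0 1" --pt "0.58 0.083 -0.18 0 1" --pt "0.77 0.083 -0.18 0 1" --pt "0.91 0.083 -0.18 0 1" --pt "0.965 0.083 -0.18 0 1"

```text
clock: 11.22
eef_pos: [0.6083, 0.162, 0.1092]
eef_rot: [[-0.007, 1.0, -0.0], [1.0, 0.007, 0.001], [0.001, -0.0, -1.0]]
ft_force: [-1.1, -0.3, -0.8]
width: 0.0004
grip_force: 0.0
```

send_rows --pt "0 0 0 0 1" --pt "0 0 0.05 0 1" --pt "0 0 0.11 0 1" --pt "0 0 0.16 0 1" --pt "0 0 0.18 0 1" --pt "0 0 0.18 0 1" --pt "0 0 0.18 0 1"

```text
clock: 11.8
eef_pos: [0.6091, 0.156, 0.0725]
eef_rot: [[-0.002, 1.0, -0.001], [1.0, 0.002, -0.0], [-0.0, -0.001, -1.0]]
ft_force: [0.3, -0.2, 0.8]
width: 0.0004
grip_force: 0.0
```

send_rows --pt "-0.03 0 0 0 1" --pt "-0.09 0 0 0 1" --pt "-0.15 0 0 0 1" --pt "-0.21 0 0 0 1" --pt "-0.27 0 0 0 1" --pt "-0.33 0 0 0 1" --pt "-0.39 0 0 0 1" --pt "-0.45 0 0 0 1"

```text
clock: 12.47
eef_pos: [0.6095, 0.0655, 0.0733]
eef_rot: [[-0.003, 1.0, 0.0], [1.0, 0.003, -0.0], [-0.0, 0.0, -1.0]]
ft_force: [-0.8, -0.6, 0.1]
width: 0.0006
grip_force: 0.1
```

send_rows --pt "-0.06 0 0 0 1" --pt "-0.12 0 0 0 1" --pt "-0.18 0 0 0 1" --pt "-0.24 0 0 0 1" --pt "-0.3 0 0 0 1" --pt "-0.36 0 0 0 1" --pt "-0.42 0 0 0 1" --pt "-0.47 0 0 0 1"

```text
clock: 13.13
eef_pos: [0.6098, -0.0284, 0.0732]
eef_rot: [[-0.003, 1.0, 0.0], [1.0, 0.003, -0.0], [-0.0, 0.0, -1.0]]
ft_force: [0.3, -0.2, -0.5]
width: 0.0004
grip_force: 0.0
```

send_rows --pt "-0.04 0 0 0 1" --pt "-0.04 0 0 0 1"

```text
clock: 13.3
eef_pos: [0.61, -0.0369, 0.0733]
eef_rot: [[-0.001, 1.0, 0.0], [1.0, 0.001, -0.0], [-0.0, 0.0, -1.0]]
ft_force: [0.6, 0.6, -0.2]
width: 0.0004
grip_force: 0.0
```

```bash
python3 - <<'E'
from b import *
print(manip.get_obs()['eef_pos'])
for c in ['scene','side']:
    im,d=shot(c,c+'7.png')
    for b in finder.boxes_of(c,'shell_1'): print(c,b,onz(c,b['xy'],.085).round(3),onz(c,b['xy'],.02).round(3))
E
```

```text
[ 0.60999139 -0.03687889  0.07325007]
scene {'xy': [447.4, 327.6], 'p': 0.7} [ 0.55  -0.068  0.085] [ 0.591 -0.062  0.02 ]
scene {'xy': [387.4, 327.9], 'p': 0.62} [0.48  0.021 0.085] [0.514 0.034 0.02 ]
scene {'xy': [452.5, 364.5], 'p': 0.49} [ 0.49  -0.11   0.085] [ 0.526 -0.108  0.02 ]
side {'xy': [327.1, 360.7], 'p': 0.56} [ 0.602 -0.124  0.085] [ 0.603 -0.075  0.02 ]
```

send_rows --pt "0 0 -0.08 0 1" --pt "0.04 -0.05 -0.16 0 1" --pt "0.12 -0.18 -0.18 0 1" --pt "0.24 -0.33 -0.18 0 1" --pt "0.36 -0.48 -0.18 0 1" --pt "0.46 -0.59 -0.18 0 1" --pt "0.5 -0.645 -0.18 0 1" --pt "0.5 -0.645 -0.18 0 1"

```text
clock: 14.17
eef_pos: [0.4779, 0.0669, 0.1094]
eef_rot: [[-0.006, 1.0, -0.001], [1.0, 0.006, 0.0], [0.0, -0.001, -1.0]]
ft_force: [-0.1, -0.1, 0.2]
width: 0.0003
grip_force: 0.0
```

send_rows --pt "0 0 0.03 0 1" --pt "0 0 0.08 0 1" --pt "0 0 0.13 0 1" --pt "0 0 0.17 0 1" --pt "0 0 0.18 0 1" --pt "0 0 0.18 0 1" --pt "0 0 0.18 0 1"

```text
clock: 14.75
eef_pos: [0.4806, 0.0643, 0.0727]
eef_rot: [[-0.002, 1.0, -0.001], [1.0, 0.002, 0.0], [0.0, -0.001, -1.0]]
ft_force: [0.6, -0.8, -0.1]
width: 0.0004
grip_force: 0.0
```

send_rows --pt "-0.03 0 0 0 1" --pt "-0.09 0 0 0 1" --pt "-0.15 0 0 0 1" --pt "-0.21 0 0 0 1" --pt "-0.27 0 0 0 1" --pt "-0.33 0 0 0 1" --pt "-0.39 0 0 0 1" --pt "-0.45 0 0 0 1"

```text
clock: 15.42
eef_pos: [0.481, -0.0266, 0.0736]
eef_rot: [[-0.003, 1.0, 0.001], [1.0, 0.003, -0.0], [-0.0, 0.001, -1.0]]
ft_force: [-0.4, 0.5, -0.4]
width: 0.0008
grip_force: 0.0
```

send_rows --pt "-0.04 0 0 0 1" --pt "-0.06 0 0 0 1" --pt "-0.06 0 0 0 1" --pt "-0.06 0 -0.15 0 1" --pt "-0.06 0 -0.3 0 1" --pt "-0.06 0 -0.4 0 1" --pt "-0.06 0 -0.45 0 1"

```text
clock: 16.0
eef_pos: [0.4822, -0.0373, 0.166]
eef_rot: [[-0.004, 1.0, 0.004], [1.0, 0.004, -0.001], [-0.001, 0.004, -1.0]]
ft_force: [0.3, -0.1, -0.2]
width: 0.0007
grip_force: 0.0
```

```bash
python3 - <<'E'
from b import *
print(manip.get_obs()['eef_pos'])
for c in ['scene','side']:
    im,d=shot(c,c+'8.png')
    for b in finder.boxes_of(c,'shell_1'): print(c,b,onz(c,b['xy'],.085).round(3),onz(c,b['xy'],.02).round(3))
a=cv2.imread('pics/scene8.png')[190:400,240:520];b=cv2.imread('pics/side8.png')[230:440,180:460]
cv2.imwrite('pics/both8.png',np.hstack([cv2.resize(a,(400,300)),cv2.resize(b,(400,300))]))
E
```

```text
[ 0.48222959 -0.0373371   0.16602162]
scene {'xy': [442.5, 381.4], 'p': 0.63} [ 0.451 -0.11   0.085] [ 0.484 -0.109  0.02 ]
scene {'xy': [448.8, 331.6], 'p': 0.6} [ 0.544 -0.074  0.085] [ 0.585 -0.069  0.02 ]
scene {'xy': [451.3, 361.9], 'p': 0.54} [ 0.493 -0.106  0.085] [ 0.529 -0.103  0.02 ]
scene {'xy': [460.1, 325.2], 'p': 0.51} [ 0.57  -0.084  0.085] [ 0.612 -0.08   0.02 ]
scene {'xy': [369.0, 314.9], 'p': 0.5} [0.481 0.063 0.085] [0.516 0.08  0.02 ]
scene {'xy': [168.3, 239.0], 'p': 0.39} [0.366 0.51  0.085] [0.392 0.564 0.02 ]
side {'xy': [313.3, 358.0], 'p': 0.7} [ 0.577 -0.119  0.085] [ 0.575 -0.07   0.02 ]
side {'xy': [330.4, 362.0], 'p': 0.66} [ 0.609 -0.127  0.085] [ 0.61  -0.077  0.02 ]
side {'xy': [416.6, 304.6], 'p': 0.42} [0.787 0.031 0.085] [0.804 0.094 0.02 ]
```

View pics/both8.png

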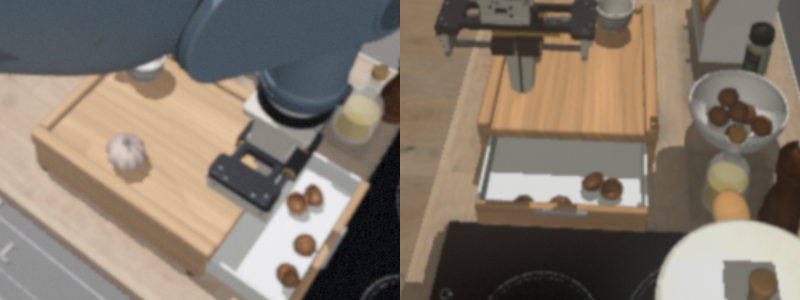

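The scene view shows all four shells in the tray, at crop pixels (297,203), (313,195), (304,243) and (287,275). The board holds only the cup and garlic. Next I'll measure the tray front and check that the space before it is clear.

```bash
python3 - <<'E'
from b import *
for n in ['side','scene']:
    im,d=shot(n);P=cloud(n,d)
    for x in [.46,.48,.52,.56,.6]:
        m=(abs(P[...,0]-x)<.006)&(P[...,2]>.035)&(P[...,2]<.06)&(P[...,1]<-.08)&(P[...,1]>-.2);print(n,x,m.sum(),np.percentile(P[m][:,1],[2,50]).round(3) if m.any() else '')
    m=(P[...,2]>.02)&(P[...,0]>.36)&(P[...,0]<.62)&(P[...,1]>-.26)&(P[...,1]<-.145)&(P[...,2]<.35)
    print(n,m.sum(),P[m].min(0) if m.any() else '',P[m].max(0) if m.any() else '')
    m=(abs(P[...,0]-.5)<.08)&(abs(P[...,1]+.19)<.03)&(P[...,2]<.1);print('hob z',np.median(P[m][:,2]) if m.any() else '')
E
```

```text
side 0.46 66 [-0.139 -0.137]
side 0.48 61 [-0.138 -0.135]
side 0.52 63 [-0.143 -0.136]
side 0.56 64 [-0.142 -0.136]
side 0.6 67 [-0.138 -0.135]
side 0  
hob z 0.005166134693738111
scene 0.46 42 [-0.135 -0.129]
scene 0.48 40 [-0.135 -0.129]
scene 0.52 49 [-0.138 -0.131]
scene 0.56 48 [-0.139 -0.131]
scene 0.6 31 [-0.134 -0.129]
scene 0  
hob z 0.005622424871753018
```

send_rows --pt "-0.08 0 0 0 1" --pt "-0.2 0 0 0 1" --pt "-0.34 0 0 0 1" --pt "-0.48 0 0 0 1" --pt "-0.58 0 0 0 1" --pt "-0.64 0 0 0 1" --pt "-0.64 0 0 0 1"

```text
clock: 16.88
eef_pos: [0.4808, -0.1672, 0.162]
eef_rot: [[-0.0, 1.0, -0.002], [1.0, 0.0, 0.001], [0.001, -0.002, -1.0]]
ft_force: [0.8, -0.6, 0.1]
width: 0.0003
grip_force: 0.0
```

send_rows --pt "0 0 0.08 0 1" --pt "0 0 0.2 0 1" --pt "0 0 0.34 0 1" --pt "0 0 0.48 0 1" --pt "0 0 0.6 0 1" --pt "0 0 0.69 0 1" --pt "0 0 0.73 0 1" --pt "0 0 0.73 0 1"

```text
clock: 17.55
eef_pos: [0.4796, -0.1633, 0.0152]
eef_rot: [[-0.004, 1.0, -0.004], [1.0, 0.004, 0.003], [0.003, -0.004, -1.0]]
ft_force: [0.0, 0.4, -0.7]
width: 0.0008
grip_force: 0.0
```

send_rows --pt "0.03 0 0 0 1" --pt "0.07 0 0 0 1" --pt "0.11 0 0 0 1" --pt "0.15 0 0 0 1" --pt "0.19 0 0 0 1" --pt "0.23 0 0 0 1" --pt "0.27 0 0 0 1" --pt "0.31 0 0 0 1"

```text
clock: 18.22
eef_pos: [0.4815, -0.1027, 0.0177]
eef_rot: [[-0.003, 1.0, 0.001], [1.0, 0.003, -0.001], [-0.001, 0.001, -1.0]]
ft_force: [0.7, -1.9, 1.3]
width: 0.0007
grip_force: 1.0
```

send_rows --pt "0.04 0 0 0 1" --pt "0.08 0 0 0 1" --pt "0.12 0 0 0 1" --pt "0.16 0 0 0 1" --pt "0.2 0 0 0 1" --pt "0.24 0 0 0 1" --pt "0.27 0 0 0 1" --pt "0.28 0 0 0 1"

```text
clock: 18.88
eef_pos: [0.4805, -0.0462, 0.0171]
eef_rot: [[-0.004, 1.0, -0.001], [1.0, 0.004, 0.0], [0.0, -0.001, -1.0]]
ft_force: [0.3, -1.5, 1.5]
width: -0.0001
grip_force: 0.8
```

send_rows --pt "0.01 0 0 0 1" --pt "0.02 0 0 0 1" --pt "0.02 0 0 0 1"

```text
clock: 19.13
eef_pos: [0.4805, -0.043, 0.0171]
eef_rot: [[-0.003, 1.0, -0.001], [1.0, 0.003, 0.001], [0.001, -0.001, -1.0]]
ft_force: [-0.1, 0.3, 0.7]
width: 0.0007
grip_force: 0.0
```

send_rows --pt "0.01 0 0 0 1" --pt "0.02 0 0 0 1" --pt "0.02 0 0 0 1"

```text
clock: 19.38
eef_pos: [0.4805, -0.0417, 0.0171]
eef_rot: [[-0.004, 1.0, -0.001], [1.0, 0.004, -0.004], [-0.004, -0.001, -1.0]]
ft_force: [-3.1, -10.4, -1.4]
width: 0.0003
grip_force: 5.9
```

send_rows --pt "0.01 0 0 0 1" --pt "0.02 0 0 0 1"

```text
clock: 19.55
eef_pos: [0.4806, -0.0416, 0.0172]
eef_rot: [[-0.006, 1.0, -0.001], [1.0, 0.006, -0.01], [-0.01, -0.001, -1.0]]
ft_force: [-6.5, -37.3, -4.9]
width: 0.0008
grip_force: 18.8
```

The tray is at its stop: the force rose at the expected position. I'll back off, lift, and check.

send_rows --pt "-0.05 0 0 0 1" --pt "-0.12 0 0 0 1" --pt "-0.22 0 0 0 1" --pt "-0.3 0 0 0 1" --pt "-0.36 0 0 0 1" --pt "-0.4 0 0 0 1" --pt "-0.4 0 0 0 1"

```text
clock: 20.13
eef_pos: [0.4812, -0.1167, 0.0172]
eef_rot: [[-0.001, 1.0, 0.0], [1.0, 0.001, -0.0], [-0.0, 0.0, -1.0]]
ft_force: [-0.1, -0.2, -0.5]
width: 0.0004
grip_force: 0.0
```

send_rows --pt "0 0 -0.12 0 1" --pt "0 0 -0.28 0 1" --pt "0 0 -0.44 0 1" --pt "0 0 -0.6 0 1" --pt "0 0 -0.74 0 1" --pt "0 0 -0.84 0 1" --pt "0 0 -0.9 0 1" --pt "0 0 -0.9 0 1"

```text
clock: 20.8
eef_pos: [0.4826, -0.1152, 0.2002]
eef_rot: [[-0.004, 1.0, 0.005], [1.0, 0.004, -0.002], [-0.002, 0.005, -1.0]]
ft_force: [-0.0, 0.9, 0.2]
width: 0.0007
grip_force: 0.0
```

```bash
python3 - <<'E'
from b import *
s=manip.get_obs();print(s['clock'],s['eef_pos'],s['ft_force'])
for n in ['side','scene']:
    im,d=shot(n,n+'9.png');P=cloud(n,d)
    for x in [.45,.48,.6]:
        m=(abs(P[...,0]-x)<.006)&(P[...,2]>.03)&(P[...,2]<.06)&(P[...,1]<.02)&(P[...,1]>-.2);print(n,x,m.sum(),np.percentile(P[m][:,1],[2,50]).round(3) if m.any() else '')
    for l in ['shell_1','cup','garlic']:
        for b in finder.boxes_of(n,l): print(n,l,b)
a=cv2.imread('pics/scene9.png')[150:390,160:480];b=cv2.imread('pics/side9.png')[180:420,160:480]
cv2.imwrite('pics/both9.png',np.hstack([cv2.resize(a,(400,300)),cv2.resize(b,(400,300))]))
E
```

```text
20.8 [ 0.48258064 -0.11518522  0.20021401] [-0.03599102  0.91714672  0.22638345]
side 0.45 68 [-0.035 -0.032]
side 0.48 71 [-0.034 -0.031]
side 0.6 71 [-0.034 -0.031]
side cup {'xy': [331.0, 237.3], 'p': 0.91}
scene 0.45 46 [-0.031 -0.027]
scene 0.48 42 [-0.031 -0.027]
scene 0.6 33 [-0.03  -0.026]
scene garlic {'xy': [330.7, 293.2], 'p': 0.93}
```

View pics/both9.png

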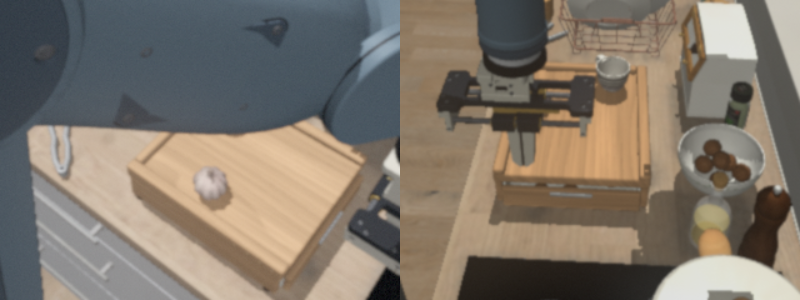

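The tray front stands 10 mm proud of the edge, which is fully home. The cup, seen at (612,72), and the garlic, at (210,183), have not moved, no shells are left on the board, and the arm is clear.

```bash
python3 -c "
from cell import manip
print(manip.sign_off())"
```

```text
the job is handed in; nothing more can be done
None
```

I swept all four walnut shells into the scrap tray and pushed it fully home under the board, leaving the cup and garlic where they stood, and handed the job in at about 21 s.

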